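Open the spring clamp for a relay and hold it

ROBOT

A 7-joint arm with a two-finger parallel gripper is mounted at the origin on the work surface; the furniture and walls round the work are solid. World frame = base frame: x ahead of the robot, y to its left, z up, the work surface at z = 0. Lengths are in mm, angles in rad, forces in N, time in s.
With the tool pointing down it reaches from about 350 to 775 mm from the base axis. Payload 3.1 kg.
Tool frame: the origin (TCP) lies on the centre line of the jaws, within the pads' length; the fingertips stand 11 mm ahead of it and the grasp point (between the pads) lies 8 mm behind it (env.tip_reach is the z of the fingertips in the tool frame, in mm); z points along the fingers, y is the line along which they close (so a half turn about z gives the same grasp; the last joint's range is limited). The gripper opens to 85 mm and grips with 20 to 120 N. Pads are 22 mm wide; open, the fingers measure 114 mm over their backs; the gripper's body (76 mm by 85 mm) begins 54 mm behind the grasp point. The pads swing forward as they close: fully open they stand 13 mm farther back than shut.
Start: joints at [1.173, 0.311, 0.014, 1.512, -0.004, 1.319, -0.027], TCP at [191.621, -515.557, 242.304] pointing down, gripper open.
Joint ranges: [-2.7, 2.7], [-0.3, 1.91], [-1.27, 1.3], [0.12, 2.57], [-1.44, 4.58], [0.2, 2.03], [-3.05, 3.05]. Speed limits (rad/s): [2.79, 2.79, 3.14, 3.14, 3.14, 3.14, 3.14].

INTERFACE

Orientations are given as a unit quaternion [x, y, z, w].
In Python, from rig import get_obs, imaging, env gives the robot as it stands. The module is installed in compiled form; this text tells all that it offers.
- The arm moves only by the tool servo_tool, never from a script. Its argument "series" is a list of rows, each a list of 4 numbers: the shift along the world's x, y, z in mm, then the turn about the world's z in rad. In form: [[tx, ty, tz, turn], ...]. A call has 1 to 8 rows; each row is the pose to reach, as a shift and turn from the pose commanded when the call began; what a row does not reach only later rows make up. A row lasts 1/12 s, in which the tool goes at most 41.7 mm and 7.16 degrees, less where a joint would pass 70% of its speed; a pose out of reach is approached as far as the arm can. A call with a gripper value outside its range is refused whole. "fingers" is the opening, from 0 (shut) to 1 (fully open), set as the call begins (left out, the last holds). The fingers move at their own pace and stop on an object; "force" is the grip in N (left out, the last holds). Time passes only in rows, so rows that repeat a pose let the fingers close. It gives the time, the measured TCP pose, the force, the opening and the grip force at its end, in the units of the state.
- get_obs(): the state, without advancing time (a new reading comes with each control period).
- imaging.camera(name): name is "scene" or "top" or "wrist"; returns a dict with "pixels" (384x512x3 uint8, red, green, blue), "camera_matrix" (3x3 intrinsics, pixels), "D" ([k1, k2, p1, p2, k3] as OpenCV has them; the pictures are not rectified), "extrinsics" (4x4, takes a point from world to camera coordinates); the wrist camera has in their place "mount" (4x4, takes a point from camera to tool coordinates, whose origin is the TCP and whose axes are the flange's). Camera axes: x right, y up, looking along -z (the intrinsics and any distortion apply to the point x, -y, -z); pixel columns grow to the right and rows downward; lengths in mm; the calibration is good to about 2 mm. A picture is of the moment at which its call begins: read the wrist's pose just before it. There is no depth.
- env.finish_job(): hands the job in; it is judged then, once.
The state is a dict: "time": time; "joint_pos": joint angles; "joint_velocities": joint speeds; "effort": joint torques, N m; "tcp_pos": TCP position; "eef_rot": TCP orientation; "ft_force": force on the tool from outside, world axes, zero at the start; "wrist_torque": the same for the moment, N m; "width": finger opening in mm; "grip_force": force on a finger pad.
Only numpy, scipy, OpenCV 4.12 (cv2) and the standard library are available. Lean on these libraries where they do the work, as an engineer would, in place of code of your own. Each camera call takes 0.05 s, during which the arm holds its last target. There are 200 camera calls.

TASK

Lift the loose grey dust lid off the spring clamp by its knob and set it down gently, right way up, in the middle of the black rubber mat. Then take the jaw's upright steel grip, pull the sprung jaw back until its pointer lines up with the middle of the little marker clip on the ledge beside it, and finish while still holding it there with the fingers, so that I can drop a relay into the gap: do not let go. Leave the other things on the desk where they are.

Things in the scene. Friction and masses are not known exactly. Their poses are not given: they have to be found in the camera images.
- clamp: spring clamp fixed to the desk: open-topped aluminium housing 144 (x) x 108 (y) mm, rim 30 mm high, walls 4 mm; origin at the centre of its underside; +x points away from the robot within 20 degrees. Inside: fixed jaw at the +x end (top 26 mm), sliding jaw (low block with upright grip), and along the +y wall a ledge (top 20 mm) with scale lines. The jaw is pulled along the clamp's -x
- lid: loose grey dust lid, hood open below, 154 (x) x 118 (y) x 50 mm, 0.25 kg, round black knob at its top centre; origin at the centre of its lower edge, z up. On the clamp the lower edge is 22 mm above the desk (8 mm skirt outside the rim, 2.5 mm play), axes along the clamp's. The jaw's grip reaches up inside: lift at least 45 mm straight up before moving sideways
- lid_knob (a point): middle of the thick part of the lid's knob, 73 mm above the lid's lower edge; the thick part is 27 to 28 mm in diameter and runs from 61 to 83 mm (the top); below it a 16 mm neck down to the lid's top at 50 mm
- mat: flat black rubber mat, 190 (x) x 150 (y) x 3 mm, fixed on the desk; origin at the centre of its underside
- jaw_grip (a point): upright steel grip plate of the sliding jaw, 12 mm thick along the clamp's x (the pull direction), 30 mm wide along y; this point lies in its middle, 54 mm above the desk and 10 mm below its top; 34 mm stand above the rim. At rest it stands 20 mm to +x of the clamp's centre, on its centre line; axes along the clamp's
- jaw (a joint): how far the sliding jaw is pulled back along the clamp's -x, m: 0 shut, 0.058 at its stop. A spring always draws it shut: about 3 N at 0, rising by 1.6 N a centimetre (about 11 N at 47 mm); let go, it returns to 0
- pointer_tip (a point): tip of the thin steel pointer that sticks out of the sliding jaw's +y side, level with the middle of the grip plate, 33 mm to +y of the clamp's centre line and 23 mm above the desk; moves with the jaw
- marker_clip: small black marker clip, 8 (x) x 14 (y) x 7 mm, fixed on the ledge, its middle shown by a thin steel line across it; origin at the centre of its underside, 43 mm to +y of the clamp's centre line; axes along the clamp's. It stands 25 to 47 mm to -x of the pointer's rest position
- relay: bystander: black relay, 28x28x24 mm, between the clamp and the mat
- solder_spool: bystander: spool of solder wire, 58 mm across, 42 mm high, behind the work
- flux_tin: bystander: flat red tin, 55x67x16 mm
- orange_tub: bystander: small orange tub, 62 mm across, 44 mm high, at the right
- side_cutters: bystander: side cutters with blue handles, 52x108x14 mm
- green_cap_2: bystander: small white bottle with green cap, 32 mm across, 50 mm high, behind the work

How it is judged:
By the outcome, as a careful person would: the job done as asked, in the order asked, and still so for the second after the job is handed in, while the arm keeps its last pose, push and grip.
It also fails if it takes over 48 s, if anything falls off the work surface, if the arm or the gripper's body presses on something with over 40 N, if the wrist force passes 120 N, or if a joint passes its speed limit or range.

## Working session

There is one attempt and no reset: what is moved stays moved. The work goes in short steps, Python scripts to look and compute and a tool call to move; the robot and the scene stay as the last step left them, time stands still between calls to the robot, and variables do not carry over. Pictures are saved under pics/ and viewed, at most 10 in all, crops included, and the job is handed in when it is done.

Besides the shell and the picture viewer there is one more tool, called after ">>>" as name([rows], argument=value, ...), one row to a line, values as JSON. servo_tool: Moves the arm, as the interface text tells. Its arguments: {"type":"object","properties":{"series":{"type":"array","items":{"type":"array","items":{"type":"number"}}},"fingers":{"type":"number"},"force":{"type":"number"}},"required":["series"]}

```bash
mkdir -p pics; cat > h.py <<'E'
import numpy as np, cv2
from rig import get_obs, imaging, env
from scipy.spatial.transform import Rotation as R
F=np.diag([1.,-1,-1])
def shot(name,fn=None):
    o=get_obs(); c=imaging.camera(name)
    c={k:(np.array(v) if not isinstance(v,str) else v) for k,v in c.items()}
    if name=="wrist":
        T=np.eye(4);T[:3,:3]=R.from_quat(o["eef_rot"]).as_matrix();T[:3,3]=o["tcp_pos"]
        c["extrinsics"]=np.linalg.inv(T@c["mount"])
    np.savez("pics/last_%s.npz"%name,**c)
    if fn: cv2.imwrite(fn,c["pixels"][:,:,::-1])
    return c
def load(name): return dict(np.load("pics/last_%s.npz"%name))
def proj(c,P):
    E=c["extrinsics"];r=F@E[:3,:3];t=F@E[:3,3]
    return cv2.projectPoints(np.float64(P).reshape(-1,1,3),cv2.Rodrigues(r)[0],t,c["camera_matrix"],c["D"])[0].reshape(-1,2)
def unproj(c,uv,z):
    E=c["extrinsics"];u=cv2.undistortPoints(np.float64(uv).reshape(-1,1,2),c["camera_matrix"],c["D"]).reshape(-1,2)
    d=(F@np.c_[u,np.ones(len(u))].T).T@E[:3,:3]
    o=-E[:3,:3].T@E[:3,3]
    z=np.broadcast_to(z,len(u))
    return o+d*((z-o[2])/d[:,2])[:,None]
E
python3 - <<'E'
from h import *
a=shot("top","pics/top.png");b=shot("scene","pics/scene.png")
o=get_obs();print(o["tcp_pos"],o["eef_rot"],o["width"],env.tip_reach)
for c in(a,b):print((-c["extrinsics"][:3,:3].T@c["extrinsics"][:3,3]).round())
E
```

```text
[ 191.37396028 -514.96755322  241.33442526] [ 9.84213472e-01  1.76982273e-01 -2.27061475e-04 -1.03233546e-03] 85.45914772565332 11.0
[ 413.  -97. 1028.]
[ 422. -836.  670.]
```

View pics/top.png

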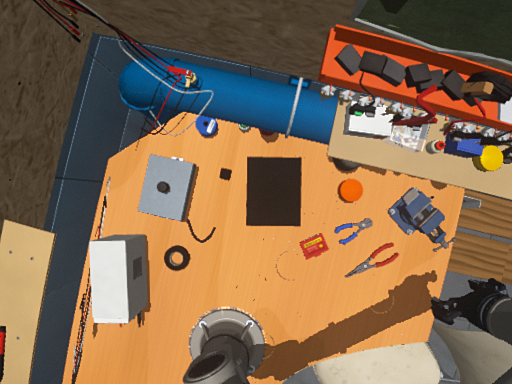

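View pics/scene.png

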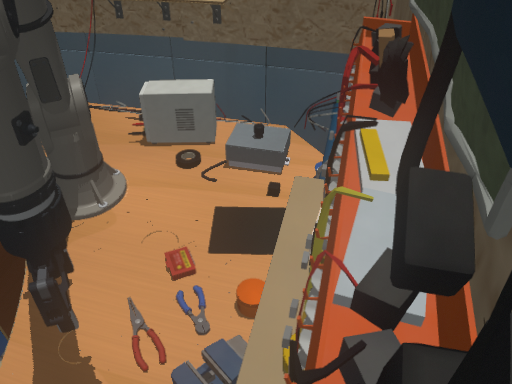

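The top view shows the lid at about (165,187) with its knob at (163,187), the mat spanning (247–300, 157–226) and the relay at (225,174). The scene view agrees with this. Next I'll measure the lid and the mat.

```bash
python3 - <<'E'
from h import *
c=load("top");im=c["pixels"]
m=(im.max(2)<45).astype(np.uint8)
n,l,s,ce=cv2.connectedComponentsWithStats(m)
for i in range(1,n):
    if s[i,4]>60 and 140<ce[i][0]<320 and 140<ce[i][1]<240:
        r=cv2.minAreaRect(np.argwhere(l==i)[:,::-1].astype(np.float32))
        print(s[i],ce[i],r)
        if s[i,4]>2000: 
            b=unproj(c,cv2.boxPoints(r),3);print("mat",b,b.mean(0),np.linalg.norm(b-np.roll(b,1,0),axis=1))
        else: print(unproj(c,[ce[i]],[95 if ce[i][0]<200 else 24]))
crop=im[145:230,125:220];cv2.imwrite("pics/lid.png",cv2.resize(crop[:,:,::-1],None,fx=6,fy=6,interpolation=cv2.INTER_CUBIC))
E
```

```text
(no output)
```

View pics/lid.png

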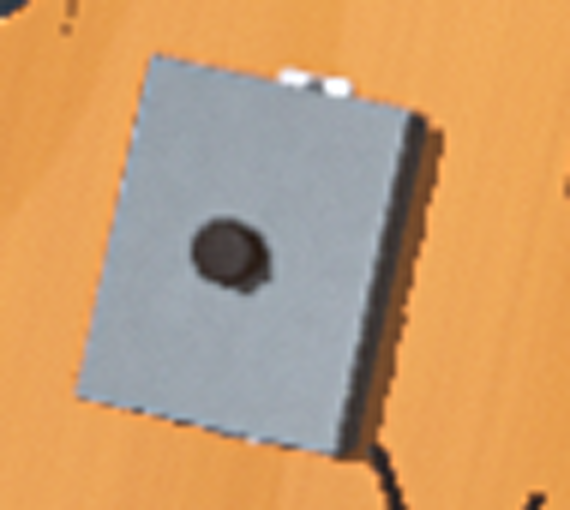

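The crop shows the lid top's corners at (152,54), (412,112), (337,455) and (78,397), with the knob top at about (226,252).

```bash
python3 - <<'E'
from h import *
c=load("top");im=c["pixels"]
q=lambda p:(np.float64(p)+.5)/6-.5+[125,145]
k=unproj(c,q([[152,54],[412,112],[337,455],[78,397]]),72);print(k,k.mean(0),np.linalg.norm(k-np.roll(k,1,0),axis=1))
for a,b in((3,0),(2,1)):d=k[b]-k[a];print("yaw",np.arctan2(d[1],d[0]))
for a,b in((1,0),(2,3)):d=k[b]-k[a];print("yaw",np.arctan2(-d[0],d[1]))
print("knob",unproj(c,q([[226,252]]),105))
m=(im.max(2)<70).astype(np.uint8);m[:,:205]=0;m[:150]=0;m[235:]=0;m[:,310:]=0
n,l,s,ce=cv2.connectedComponentsWithStats(m)
for i in range(1,n):
    if s[i,4]>40:
        r=cv2.minAreaRect(np.argwhere(l==i)[:,::-1].astype(np.float32))
        b=unproj(c,cv2.boxPoints(r),3 if s[i,4]>2000 else 24);print(s[i],r,"\n",b.round(1),b.mean(0),np.linalg.norm(b-np.roll(b,1,0),axis=1))
o=get_obs();M=R.from_quat(o["eef_rot"]).as_matrix();print("tool y",np.arctan2(M[1,1],M[0,1]),o["joint_pos"])
E
```

```text
[[532.7278796  179.93727038  72.        ]
 [503.5699768   66.21806074  72.        ]
 [356.79415788 102.57223444  72.        ]
 [384.54460086 216.05236541  72.        ]] [444.40915378 141.19498274  72.        ] [152.52076641 117.39779357 151.21100147 116.82391541]
yaw -0.23905854591545037
yaw -0.2427986875874563
yaw -0.2509955172858944
yaw -0.23983337243286065
knob [[444.48743032 140.40719222 105.        ]]
[ 247  158   54   68 3548] ((273.5, 191.49996948242188), (52.99999237060547, 66.99998474121094), 0.0) 
 [[ 335.4  -66.2    3. ]
 [ 519.9  -71.5    3. ]
 [ 515.6 -217.7    3. ]
 [ 331.2 -211.8    3. ]] [ 425.54388689 -141.79096398    3.        ] [145.71188864 184.56924068 146.25753871 184.53280623]
[220 169  11  11  89] ((224.96153259277344, 173.6923065185547), (9.60969066619873, 9.21745777130127), 11.309932708740234) 
 [[467.8   4.3  24. ]
 [492.2  -1.3  24. ]
 [486.3 -26.7  24. ]
 [462.  -21.1  24. ]] [477.06095321 -11.2020568   24.        ] [26.05150872 24.94850209 26.06793595 24.92349192]
tool y -1.2149572677803107 [ 1.1733237   0.31165506  0.0139898   1.5128722  -0.00440664  1.31921022
 -0.02721149]
```

>>> servo_tool([
  [24, 33, 3, 0.12],
  [48, 66, 6, 0.24],
  [72, 99, 9, 0.36],
  [96, 132, 12, 0.48],
  [120, 165, 15, 0.6],
  [144, 199, 15, 0.72],
  [166, 232, 15, 0.84],
  [188, 265, 15, 0.97],
], fingers=1)

```text
time: 0.77
tcp_pos: [380.1, -248.5, 257.1]
eef_rot: [0.788, 0.616, -0.0, -0.0]
ft_force: [0.3, -0.3, -0.6]
width: 85.2
grip_force: 0.0
```

>>> servo_tool([
  [6, 40, 0, 0],
  [12, 80, 0, 0],
  [18, 120, 0, 0],
  [24, 160, 0, 0],
  [30, 200, 0, 0],
  [36, 240, 0, 0],
  [42, 280, 0, 0],
  [48, 320, 0, 0],
])

```text
time: 1.43
tcp_pos: [427.1, 71.2, 257.2]
eef_rot: [0.79, 0.613, -0.0, 0.0]
ft_force: [1.2, -0.3, -0.2]
width: 85.4
grip_force: 0.0
```

>>> servo_tool([
  [4, 36, -10, 0],
  [8, 70, -20, 0],
  [8, 70, -30, 0],
  [8, 70, -30, 0],
])

```text
time: 1.77
tcp_pos: [433.5, 141.2, 225.2]
eef_rot: [0.788, 0.616, -0.002, -0.001]
ft_force: [-0.0, -1.2, -0.4]
width: 85.8
grip_force: 0.0
```

```bash
python3 - <<'E'
from h import *
c=shot("wrist","pics/w1.png");o=get_obs();M=R.from_quat(o["eef_rot"]).as_matrix()
print(o["time"],o["tcp_pos"],"tool y",np.arctan2(M[1,1],M[0,1]),M[:,2],o["joint_pos"],o["ft_force"])
print(proj(c,[[444.5,141,105],[425.5,-141.8,3]]))
E
```

```text
1.8167 [434.41257266 139.17099623 225.95815205] tool y -0.24803378040069615 [-0.003575   -0.00131285 -0.99999275] [ 0.28277255  0.19278774 -0.72423488  1.7550067   0.13393999  1.24794324
 -0.72343459] [ 0.46432612 -1.22904069 -0.14485505]
[[261.72068561 178.23519338]
 [287.90484914 324.88121285]]
```

View pics/w1.png

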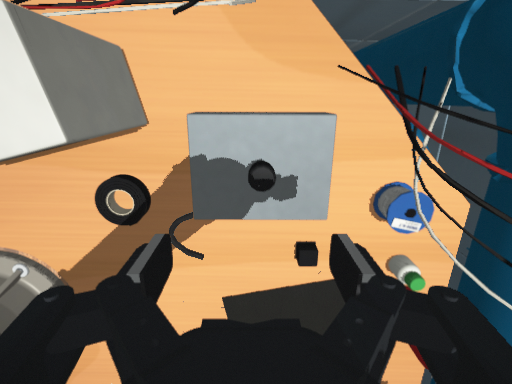

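The wrist view shows the knob at (262,175), against a predicted (262,178). The estimate is good to about 2 mm, so I'll descend and grip.

>>> servo_tool([
  [9, 2, -35, 0],
  [9, 2, -70, 0],
  [9, 2, -100, 0],
  [9, 2, -120, 0],
  [9, 2, -132, 0],
  [9, 2, -137, 0],
  [9, 2, -137, 0],
])

```text
time: 2.4
tcp_pos: [444.4, 139.3, 89.5]
eef_rot: [0.791, 0.612, -0.001, 0.0]
ft_force: [-0.3, 0.3, -0.7]
width: 85.3
grip_force: 0.0
```

>>> servo_tool([
  [0, 0, 0, 0],
  [0, 0, 0, 0],
  [0, 0, 0, 0],
  [0, 0, 0, 0],
  [0, 0, 0, 0],
  [0, 0, 0, 0],
  [0, 0, 0, 0],
  [0, 0, 0, 0],
], fingers=0, force=50)

```text
time: 3.07
tcp_pos: [445.0, 141.6, 91.2]
eef_rot: [0.79, 0.613, 0.0, 0.0]
ft_force: [-1.3, -0.2, 5.7]
width: 26.2
grip_force: 49.0
```

>>> servo_tool([
  [0, 0, 5, 0],
  [0, 0, 12, 0],
  [0, 0, 20, 0],
  [0, 0, 30, 0],
  [0, 0, 40, 0],
  [0, 0, 52, 0],
  [0, 0, 66, 0],
  [0, 0, 80, 0],
])

```text
time: 3.73
tcp_pos: [444.5, 141.5, 171.6]
eef_rot: [0.79, 0.614, 0.0, 0.0]
ft_force: [-0.0, 0.9, -2.8]
width: 26.0
grip_force: 49.5
```

```bash
python3 - <<'E'
from h import *
a=shot("scene");t=shot("top");o=get_obs();M=R.from_quat(o["eef_rot"]).as_matrix()
print(o["time"],o["tcp_pos"],np.arctan2(M[1,1],M[0,1]),o["ft_force"],o["width"])
cv2.imwrite("pics/lift.png",np.hstack([cv2.resize(a["pixels"][60:240,140:340],(400,360)),cv2.resize(t["pixels"][120:260,100:256],(400,360))])[:,:,::-1])
E
```

```text
3.8333 [446.6716904 142.4782368 173.2470193] -0.2499957536574409 [-0.09954889  0.67254046 -2.87186168] 25.618282590460442
```

View pics/lift.png

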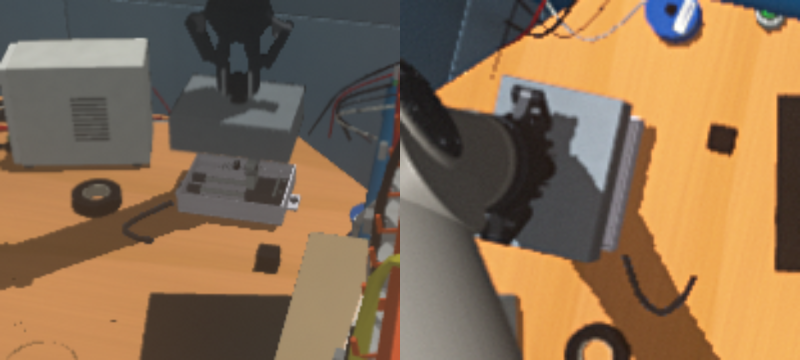

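The lid is lifted level: the left half shows the clamp bared beneath it, and the measured weight of about 2.8 N fits. Carrying it to the mat.

>>> servo_tool([
  [0, -8, 0, 0],
  [-1, -25, 0, 0.02],
  [-3, -48, 0, 0.05],
  [-5, -74, 0, 0.08],
  [-7, -100, 0, 0.11],
  [-9, -127, 0, 0.13],
  [-11, -154, 0, 0.16],
  [-13, -180, 0, 0.18],
])

```text
time: 4.5
tcp_pos: [430.1, -40.8, 169.3]
eef_rot: [0.731, 0.682, -0.001, -0.001]
ft_force: [0.6, -0.2, -3.2]
width: 25.9
grip_force: 49.5
```

>>> servo_tool([
  [-2, -26, 0, 0.02],
  [-3, -50, 0, 0.03],
  [-4, -72, -5, 0.03],
  [-5, -90, -15, 0.03],
  [-6, -100, -28, 0.03],
  [-6, -103, -42, 0.03],
  [-6, -103, -54, 0.03],
  [-6, -103, -54, 0.03],
])

```text
time: 5.17
tcp_pos: [421.9, -141.8, 113.0]
eef_rot: [0.722, 0.692, -0.002, -0.004]
ft_force: [-0.5, 0.5, -3.1]
width: 25.8
grip_force: 49.7
```

```bash
python3 - <<'E'
from h import *
t=shot("top","pics/t2.png");shot("wrist");o=get_obs();M=R.from_quat(o["eef_rot"]).as_matrix()
print(o["time"],o["tcp_pos"],np.arctan2(M[1,1],M[0,1]),o["ft_force"],o["width"])
w=load("wrist")["pixels"]
cv2.imwrite("pics/t2.png",np.hstack([cv2.resize(t["pixels"][130:250,220:340],(400,400),interpolation=cv2.INTER_CUBIC),cv2.resize(w,(400,400))])[:,:,::-1])
E
```

```text
5.2667 [ 424.42100725 -141.51107309  115.47572987] -0.04003607249223082 [ 0.64137977  0.77503972 -2.28121497] 25.786460975842466
```

View pics/t2.png

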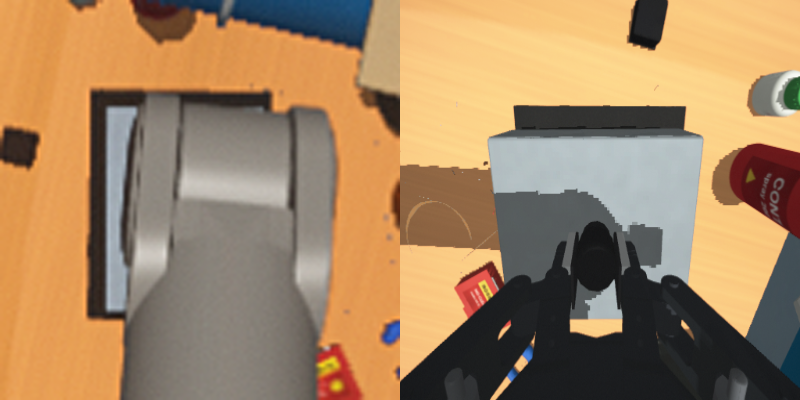

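The lid hangs level over the mat, centred and aligned. Lowering it gently.

>>> servo_tool([
  [1, 0, -10, 0],
  [1, 0, -20, 0],
  [1, 0, -28, 0],
  [1, 0, -34, 0],
  [1, 0, -38, 0],
  [1, 0, -40, 0],
  [1, 0, -42, 0],
  [1, 0, -42, 0],
])

```text
time: 5.93
tcp_pos: [426.6, -141.5, 74.1]
eef_rot: [0.721, 0.693, -0.0, -0.0]
ft_force: [0.4, 1.0, -1.7]
width: 25.8
grip_force: 49.7
```

>>> servo_tool([
  [0, 0, -1, 0],
  [0, 0, -2, 0],
  [0, 0, -2, 0],
])

```text
time: 6.18
tcp_pos: [426.7, -141.6, 72.4]
eef_rot: [0.721, 0.693, 0.0, 0.0]
ft_force: [0.5, -0.7, -2.6]
width: 25.9
grip_force: 49.7
```

>>> servo_tool([
  [0, 0, -0.5, 0],
  [0, 0, -1, 0],
  [0, 0, -1, 0],
  [0, 0, -1, 0],
])

```text
time: 6.52
tcp_pos: [426.7, -141.6, 72.2]
eef_rot: [0.721, 0.693, -0.0, 0.0]
ft_force: [-2.9, 1.5, 5.6]
width: 26.0
grip_force: 50.5
```

>>> servo_tool([
  [0, 0, -0.5, 0],
  [0, 0, -1, 0],
  [0, 0, -1, 0],
  [0, 0, -1, 0],
])

```text
time: 6.85
tcp_pos: [426.8, -141.7, 72.2]
eef_rot: [0.721, 0.693, -0.001, 0.0]
ft_force: [-5.1, 0.9, 12.8]
width: 25.8
grip_force: 51.3
```

Touched down at the expected height. I'll ease off, release and rise.

>>> servo_tool([
  [0, 0, 1, 0],
  [0, 0, 1, 0],
])

```text
time: 7.02
tcp_pos: [426.8, -141.6, 72.2]
eef_rot: [0.721, 0.693, -0.0, 0.0]
ft_force: [-3.1, 0.8, 8.6]
width: 26.2
grip_force: 50.8
```

>>> servo_tool([
  [0, 0, 0, 0],
  [0, 0, 0, 0],
  [0, 0, 0, 0],
  [0, 0, 0, 0],
  [0, 0, 0, 0],
  [0, 0, 0, 0],
], fingers=1)

```text
time: 7.52
tcp_pos: [426.7, -141.5, 71.2]
eef_rot: [0.721, 0.693, 0.0, -0.0]
ft_force: [-0.4, -0.5, -0.5]
width: 85.4
grip_force: 0.0
```

>>> servo_tool([
  [0, 0, 10, 0],
  [0, 0, 30, 0],
  [0, 0, 60, 0],
  [0, 0, 90, 0],
  [0, 0, 125, 0],
  [0, 20, 150, 0],
  [0, 45, 160, 0],
  [0, 75, 160, 0],
])

```text
time: 8.18
tcp_pos: [429.0, -67.3, 235.3]
eef_rot: [0.722, 0.691, 0.002, 0.004]
ft_force: [0.1, 0.5, -1.1]
width: 85.4
grip_force: 0.0
```

>>> servo_tool([
  [0, 30, 0, 0.0],
  [3, 60, 0, -0.05],
  [6, 90, 0, -0.1],
  [9, 120, 0, -0.15],
  [12, 150, 0, -0.2],
  [15, 180, 0, -0.21],
  [18, 205, 0, -0.21],
  [18, 205, 0, -0.21],
])

```text
time: 8.85
tcp_pos: [443.8, 145.6, 232.6]
eef_rot: [0.787, 0.617, 0.002, -0.002]
ft_force: [0.1, 1.4, 1.4]
width: 85.6
grip_force: 0.0
```

```bash
python3 - <<'E'
from h import *
t=shot("top");w=shot("wrist");o=get_obs();M=R.from_quat(o["eef_rot"]).as_matrix()
print(o["time"],o["tcp_pos"],np.arctan2(M[1,1],M[0,1]),o["ft_force"],o["width"])
a=-.243;ux=np.r_[np.cos(a),np.sin(a),0];C=np.r_[444.5,141.2,0]
print("grip top",proj(w,[C+20*ux+[0,0,64]]))
cv2.imwrite("pics/w3.png",np.hstack([cv2.resize(w["pixels"][100:300,150:370],(480,436),interpolation=cv2.INTER_CUBIC),cv2.resize(t["pixels"][140:240,235:315],(320,436))])[:,:,::-1])
E
```

```text
8.95 [444.33003617 139.53299246 231.82839943] -0.2465794903231319 [-0.46240407 -0.84087524 -0.69212017] 85.49588224736786
grip top [[268.23957859 169.63922157]]
```

View pics/w3.png

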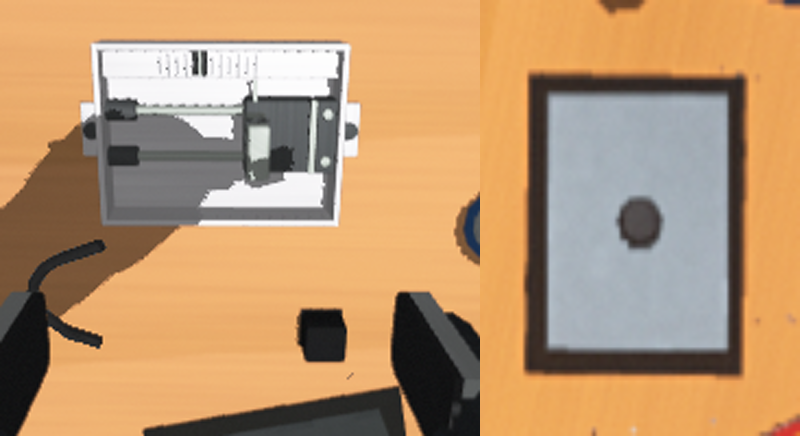

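The lid sits centred on the mat. In the crop, the clamp's grip plate is at about (259,153), against a predicted (258,152). The clip is at about (200,63) and the pointer tip at about (253,82). I'll zoom in on the ledge.

```bash
python3 - <<'E'
from h import *
w=load("wrist")
a=-.243;ux=np.r_[np.cos(a),np.sin(a),0];uy=np.r_[-ux[1],ux[0],0];C=np.r_[444.5,141.2,0]
q=lambda p:(np.float64(p)+.5)/2.18-.5+[150,100]
def cl(uv,z): d=unproj(w,uv,z)-C; return np.c_[d@ux,d@uy].round(1)
print("rim top",cl(q([[93,43],[350,43]]),30),"bottom",cl(q([[338,224],[103,224]]),30),cl(q([[338,224],[103,224]]),0))
print("clip",cl(q([[200,63]]),27),"tip",cl(q([[253,82]]),23))
cv2.imwrite("pics/ledge.png",cv2.resize(w["pixels"][115:190,185:310],None,fx=6,fy=6,interpolation=cv2.INTER_CUBIC)[:,:,::-1])
E
```

```text
rim top [[-69.9  53.2]
 [ 71.4  53.3]] bottom [[ 71.3 -53.2]
 [-70.6 -53.3]] [[ 77.7 -64.8]
 [-77.  -65. ]]
clip [[-11.3  42.2]] tip [[18.8 31.1]]
```

View pics/ledge.png

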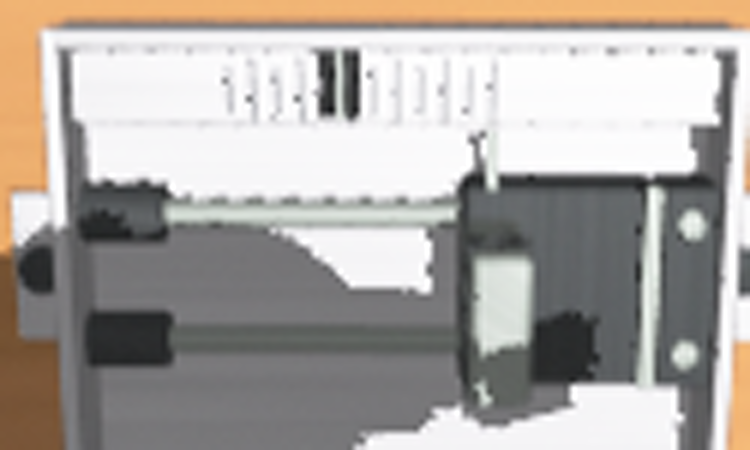

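The zoom shows the clip's middle line at (339,85) and the pointer at (491,140).

```bash
python3 - <<'E'
from h import *
w=load("wrist")
a=-.243;ux=np.r_[np.cos(a),np.sin(a),0];uy=np.r_[-ux[1],ux[0],0];C=np.r_[444.5,141.2,0]
q=lambda p:(np.float64(p)+.5)/6-.5+[185,115]
def cl(uv,z): d=unproj(w,uv,z)-C; return np.c_[d@ux,d@uy].round(1)
print("clip",cl(q([[339.5,85]]),27),"tip",cl(q([[492,130]]),23),cl(q([[491,150]]),23))
print("plate top",cl(q([[470,255],[533,255],[530,410],[478,410]]),64), (C+20*ux).round(1))
E
```

```text
clip [[-11.7  42. ]] tip [[19.8 32.4]] [[19.7 28.3]]
plate top [[ 13.7  14.5]
 [ 25.5  14.5]
 [ 25.7 -15.8]
 [ 15.7 -15.8]] [463.9 136.4   0. ]
```

The pull is 31.5 mm, within the 25–47 mm range. The plate centre is at (464,136.4). Descending onto it.

>>> servo_tool([
  [10, -1, -25, 0],
  [19, -2, -55, 0],
  [19, -2, -90, 0],
  [19, -2, -120, 0],
  [19, -2, -145, 0],
  [19, -2, -165, 0],
  [19, -2, -178, 0],
  [19, -2, -184, 0],
])

```text
time: 9.62
tcp_pos: [462.4, 133.4, 45.3]
eef_rot: [0.791, 0.612, -0.002, -0.0]
ft_force: [-0.7, -0.4, -0.1]
width: 85.3
grip_force: 0.0
```

>>> servo_tool([
  [0, 0, 0, 0],
  [0, 0, 0, 0],
])

```text
time: 9.78
tcp_pos: [464.2, 135.5, 47.8]
eef_rot: [0.79, 0.613, 0.0, 0.0]
ft_force: [-0.4, 0.2, 0.7]
width: 85.3
grip_force: 0.0
```

>>> servo_tool([
  [0, 0, 0, 0],
  [0, 0, 0, 0],
  [0, 0, 0, 0],
  [0, 0, 0, 0],
  [0, 0, 0, 0],
  [0, 0, 0, 0],
  [0, 0, 0, 0],
  [0, 0, 0, 0],
], fingers=0, force=70)

```text
time: 10.45
tcp_pos: [463.3, 136.6, 47.7]
eef_rot: [0.789, 0.614, -0.0, 0.0]
ft_force: [-2.7, -0.4, 5.9]
width: 11.1
grip_force: 69.5
```

>>> servo_tool([
  [0, 0, 0, 0],
  [0, 0, 0, 0],
])

```text
time: 10.62
tcp_pos: [463.3, 136.6, 47.7]
eef_rot: [0.789, 0.614, -0.0, 0.0]
ft_force: [-2.4, -0.9, 6.2]
width: 11.1
grip_force: 69.5
```

>>> servo_tool([
  [-4, 1, 0, 0],
  [-8, 2, 0, 0],
  [-12, 3, 0, 0],
  [-16, 4, 0, 0],
  [-20, 5, 0, 0],
  [-24, 6, 0, 0],
  [-28, 6.9, 0, 0],
  [-30.5, 7.5, 0, 0],
])

```text
time: 11.28
tcp_pos: [435.8, 143.5, 47.7]
eef_rot: [0.79, 0.613, 0.002, 0.002]
ft_force: [8.0, -0.9, -3.4]
width: 11.0
grip_force: 68.3
```

>>> servo_tool([
  [0, 0, 0, 0],
  [0, 0, 0, 0],
  [0, 0, 0, 0],
])

```text
time: 11.53
tcp_pos: [435.9, 143.5, 47.7]
eef_rot: [0.79, 0.613, 0.002, 0.002]
ft_force: [7.1, -0.9, -2.4]
width: 10.5
grip_force: 68.5
```

```bash
python3 - <<'E'
from h import *
w=shot("wrist");o=get_obs()
print(o["time"],o["tcp_pos"],o["ft_force"],o["width"])
a=-.243;ux=np.r_[np.cos(a),np.sin(a),0];uy=np.r_[-ux[1],ux[0],0];C=np.r_[444.5,141.2,0]
p=proj(w,[C-11.7*ux+42*uy+[0,0,27]])[0];print(p)
u,v=(p-[60,45]).astype(int);u=max(u,0);v=max(v,0);print(u,v)
t=shot("top");s=shot("scene")
np.save("pics/uv.npy",[u,v])
cv2.imwrite("pics/pull.png",cv2.resize(w["pixels"][v:v+90,u:u+120],None,fx=6,fy=6,interpolation=cv2.INTER_CUBIC)[:,:,::-1])
E
```

```text
11.5833 [435.90181779 143.43580894  47.75909109] [ 6.29000363 -2.73595325 -2.45285369] 10.492737525307522
[244.00779638 161.04027888]
184 116
```

View pics/pull.png

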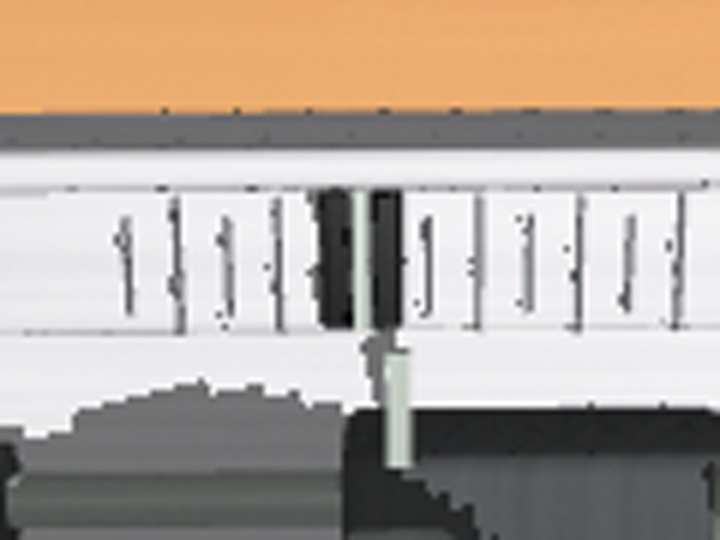

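The pointer is at (398,370) and the clip's line at (361,260), so the pull is still a few mm short. I'll calculate the rest.

```bash
cat > m.py <<'E'
from h import *
import sys
def meas(clip,tip):
    w=load("wrist");uv=np.load("pics/uv.npy")
    a=-.243;ux=np.r_[np.cos(a),np.sin(a),0];uy=np.r_[-ux[1],ux[0],0];C=np.r_[444.5,141.2,0]
    q=lambda p:(np.float64([p])+.5)/6-.5+uv
    f=lambda p,z:((unproj(w,q(p),z)-C)@np.c_[ux,uy])[0].round(2)
    k,t=f(clip,27),f(tip,23);print("clip",k,"tip",t,"short",t[0]-k[0])
E
python3 -c "
from m import *
meas((361.5,260),(398,365))"
```

```text
clip [-11.78  43.24] tip [-8.38 31.7 ] short 3.3999999999999986
```

>>> servo_tool([
  [-1.2, 0.3, 0, 0],
  [-2.4, 0.6, 0, 0],
  [-3.6, 0.9, 0, 0],
  [-3.6, 0.9, 0, 0],
  [-3.6, 0.9, 0, 0],
  [-3.6, 0.9, 0, 0],
])

```text
time: 12.18
tcp_pos: [432.6, 144.3, 47.8]
eef_rot: [0.79, 0.613, 0.003, 0.002]
ft_force: [8.4, -0.6, -3.6]
width: 10.7
grip_force: 68.4
```

```bash
python3 - <<'E'
from h import *
w=shot("wrist");o=get_obs()
print(o["time"],o["tcp_pos"],o["ft_force"],o["width"])
u,v=184,130;np.save("pics/uv.npy",[u,v])
cv2.imwrite("pics/pull2.png",cv2.resize(w["pixels"][v:v+75,u:u+120],None,fx=6,fy=6,interpolation=cv2.INTER_CUBIC)[:,:,::-1])
E
```

```text
12.2333 [432.58115881 144.26383177  47.74606187] [ 8.38958475 -1.71602274 -3.15735441] 10.670309536838511
```

View pics/pull2.png

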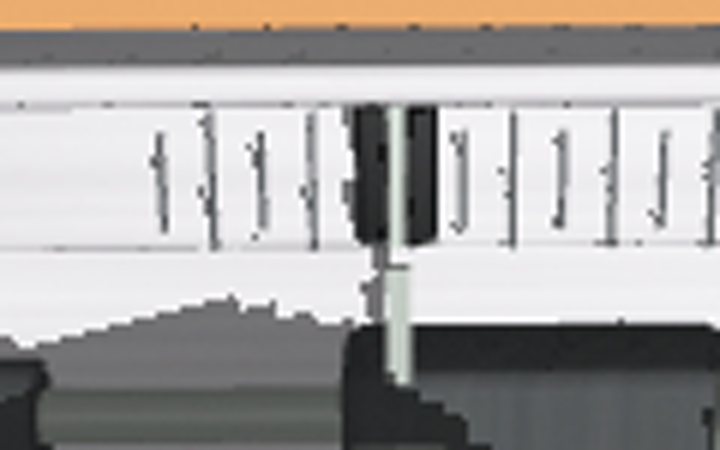

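The clip's line is at (396.5,175) and the pointer at (398.5,290), so they are nearly aligned. I'll refine numerically by sub-pixel centroids.

```bash
cat >> m.py <<'E'
def auto():
    # clip line: bright column between the dark halves; pointer: greenish steel rows beneath
    w=load("wrist");uv=np.load("pics/uv.npy")
    g=cv2.resize(w["pixels"][uv[1]:uv[1]+75,uv[0]:uv[0]+120],None,fx=6,fy=6,interpolation=cv2.INTER_CUBIC).astype(float)
    r=g[140:210,330:460].mean(0).mean(1);d=np.where(r<110)[0]+330;seg=np.arange(d.min(),d.max()+1)
    dk=((seg-330)>=0);m=r[seg-330];gap=seg[m>110];print("dark",d.min(),d.max(),"mid",(d.min()+d.max())/2,"gap",gap.mean(),len(gap))
    print("clip row",r[::5].round());p=g[285:315,370:430].mean(0);print("ptr row",p[::3,0].round(),p[::3,2].round())
    q=255-p[:,0];q=np.clip(q-q.min()-8,0,None);print("ptr colour centroid",370+(q*np.arange(60)).sum()/q.sum())
    return gap.mean()
E
python3 -c "
from m import *
auto();meas((396.5,175),(398.5,290));meas((396.5,175),(398,272))"
```

```text
dark 354 436 mid 395.0 gap 397.0 17
clip row [239. 242. 230. 194. 177.  80.  36.  43.  51.  50.  41.  54. 158. 229.
 192. 117.  57.  52.  57.  58.  41.  45. 224. 247. 242. 208.]
ptr row [106. 112. 112. 105. 136. 186. 214. 204. 197. 196. 195. 192. 201. 215.
 229. 235. 239. 238. 238. 238.] [108. 113. 113. 107. 137. 188. 216. 205. 198. 197. 195. 193. 201. 216.
 230. 236. 241. 240. 239. 239.]
ptr colour centroid 383.1465483368336
clip [-11.82  43.31] tip [-11.71  30.76] short 0.10999999999999943
clip [-11.82  43.31] tip [-11.74  32.63] short 0.08000000000000007
```

It is 0.1 mm off. I'll hold briefly to check for creep and confirm the lid hasn't moved, then hand in.

>>> servo_tool([
  [0, 0, 0, 0],
  [0, 0, 0, 0],
  [0, 0, 0, 0],
  [0, 0, 0, 0],
  [0, 0, 0, 0],
  [0, 0, 0, 0],
  [0, 0, 0, 0],
  [0, 0, 0, 0],
])

```text
time: 12.9
tcp_pos: [432.6, 144.2, 47.7]
eef_rot: [0.79, 0.613, 0.002, 0.002]
ft_force: [7.6, -1.0, -3.2]
width: 11.0
grip_force: 68.4
```

```bash
python3 - <<'E'
from m import *
a=load("wrist")["pixels"];b=shot("wrist")["pixels"]
auto()
f=lambda x:np.float32(cv2.cvtColor(x[165:200,225:275],cv2.COLOR_RGB2GRAY))
print("image shift",cv2.phaseCorrelate(f(a),f(b)));o=get_obs();print(o["tcp_pos"],o["width"],o["grip_force"],o["time"])
E
```

```text
dark 354 436 mid 395.0 gap 397.0 17
clip row [239. 242. 230. 194. 177.  76.  35.  44.  51.  50.  41.  54. 158. 229.
 192. 117.  57.  52.  57.  57.  40.  43. 224. 247. 235. 200.]
ptr row [106. 112. 112. 106. 136. 184. 212. 203. 198. 197. 195. 192. 200. 215.
 229. 235. 239. 238. 238. 238.] [108. 113. 113. 107. 137. 186. 213. 205. 199. 198. 195. 192. 201. 216.
 230. 237. 241. 240. 239. 239.]
ptr colour centroid 383.17990698174583
image shift ((-0.061679392600307636, 0.02456221250758972), 1.0073990618520312)
[432.60126454 144.28303002  47.76502126] 10.8943147867157 68.44304323196411 12.95
```

No creep, and the grip is firm.

```bash
python3 -c "
from rig import env
print(env.finish_job())"
```

```text
the job is handed in; nothing more can be done
None
```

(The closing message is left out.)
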